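Click the bin-tally wheel to its zero mark and log it

ROBOT

A 6-joint arm with a two-finger parallel gripper is mounted at the origin on the work surface. World frame = base frame: x ahead of the robot, y to its left, z up, the work surface at z = 0. Lengths are in m, angles in degrees, forces in N, time in s.
With the tool pointing down it reaches from about 0.25 to 0.725 m from the base axis. Payload 9.7 kg.
Tool frame: the origin (TCP) lies at the very end of the fingers, on their centre line; the grasp point (between the pads) lies 19 mm behind it; z points along the fingers, y is the direction in which the jaws open and shut (so a half turn about z gives the same grasp; the last joint's range is limited). The gripper opens to 85 mm and grips with 20 to 120 N. Pads are 22 mm wide; open, the fingers measure 114 mm over their backs; the gripper's body (76 mm by 85 mm) begins 54 mm behind the grasp point. The pads swing forward as they close: fully open they stand 13 mm farther back than shut.
Start: joints at [-70.073, 4.979, 10.078, 95.1, 0, 90], TCP at [0.187, -0.517, 0.231] pointing down, gripper open.
Joint ranges: [-179.16, 179.16], [-48.56, 103.87], [-65.8, 70.77], [-126.05, 130.52], [-82.76, 87.17], [-180, 180]. Speed limits (degrees/s): [127.2, 127.2, 147.25, 180, 180, 180].

INTERFACE

Orientations are given as [roll, pitch, yaw] about the fixed x, y, z axes, in that order (R = Rz(yaw) Ry(pitch) Rx(roll)).
In Python, from workcell import bot gives the robot as it stands.
- The arm moves only by the shell command python3 -m pendant 'ROWS' [FORCE]. ROWS is JSON, a list that holds one entry, the list of rows, each a list of 7 numbers: the shift along the tool's x, y, z in cm, then the turn, a rotation vector about the tool's x, y, z in rad, then the opening in per cent of the stroke, from 0 (shut) to 100 (fully open). In form: [[[dx, dy, dz, ax, ay, az, gripper], ...]]. A call has 1 to 5 rows; each row shifts and turns the pose as measured when the row begins, along the tool's axes as they then stand; what a row does not reach is not made up. A row lasts 1/12 s, in which the tool goes at most 41.7 mm and 7.16 degrees, less where a joint would pass 70% of its speed; a pose out of reach is approached as far as the arm can. A call with a gripper value outside its range is refused whole. The fingers move at their own pace and stop on an object; FORCE is the grip in N (left out, the last holds). Time passes only in rows, so rows that do not move let the fingers close. It gives the time, the measured TCP pose, the force and the opening at its end, in the units of the state.
- bot.get_obs(): the state, without advancing time (a new reading comes with each control period).
- bot.camera(name): name is "scene" or "top" or "wrist"; returns the picture (400x640x3 uint8, red, green, blue); there is no depth.
- bot.get_calibration(name): a dict with "intrinsics" (3x3 intrinsics, pixels), "D" ([k1, k2, p1, p2, k3] as OpenCV has them; the pictures are not rectified), "pose" (4x4, takes a point from camera to world coordinates); the wrist camera has in their place "T_tool_cam" (4x4, takes a point from camera to tool coordinates, whose origin is the TCP and whose axes are the flange's). Camera axes: x right, y down, z forward; pixel columns grow to the right and rows downward; lengths in m; the calibration is good to about 2 mm. A picture is of the moment at which its call begins: read the wrist's pose just before it. get_calibration takes no time and is no camera call.
- bot.job_done(): hands the job in, once; it reports no verdict.
Trained networks look in the newest picture that a camera, given by its name, has taken for a name from the list of things; names that differ only in an ending like _2 or _b are one class to them, and where a whole thing is asked for, a point or a joint stands for the part that bears it (a point fixed in the world has none). Each returns a list of dicts, best first, with "confidence" (0 to 1); they miss things now and then, are a little off and sometimes report something else, mostly with a low value. They report only what shows in the picture. A call takes as long as a camera call. They do not tell look-alikes from the thing itself.
- bot.masks_of(camera, thing): "pixels" (400x640 bool, what is visible of it) and "extent" ([left, top, right, bottom] in pixels, round what is visible of it).
- bot.mark_of(camera, thing): "uv" ([column, row] in pixels: a listed point, or the origin of a listed thing).
The state is a dict: "time": time; "q": joint angles; "qd": joint speeds; "joint_efforts": joint torques, N m; "ee_pos": TCP position; "tcp_rot": TCP orientation; "wrist_force": force on the tool from outside, world axes, zero at the start; "torque": the same for the moment, N m; "opening": finger opening in m.
Only numpy, scipy, OpenCV 4.12 (cv2) and the standard library are available. Lean on these libraries where they do the work, as an engineer would, in place of code of your own. Each camera call takes 0.05 s, during which the arm holds its last target. There are 200 camera calls.

TASK

The bolt bins have been refilled, so set the tally back to zero: with a fingertip, flick the teeth of the flat star wheel counter-clockwise (seen from above), click by click, until the tooth with the round stud rests in its click at the pointer; do not run past it and do not bring it round the other way. Then press the plunger on the small box fully down and let it come back up. Push gently, pick nothing up, and leave the bolt, the bin, the carton and the spanner where they are.

Things in the scene. Friction and masses are not known exactly. Their poses are not given: they have to be found in the camera images.
- tally_base: Grey round base of the tally wheel, screwed to the bench: a disc 140 mm across and 26 mm high, with a block 40 mm wide that runs out along its own +x axis to 105 mm from the centre and carries the steel pointer. Origin: centre of its underside, on the bench and on the wheel's upright axle; +x points from the axle to the pointer.
- tally_axle (a point): Centre of the top of the black star wheel, on its upright axle, 45 mm above the bench. The wheel: a disc 76 mm across, 29 to 45 mm above the bench, with eight equal straight teeth 45 degrees apart, each 10 mm wide, 29 to 49 mm above the bench, out to 55 mm from the axle. The gaps are open above and outward, 20 mm wide at the disc, 32 mm at the tips, over the base's top at 26 mm.
- tally_wheel (a joint): Wheel angle, rad, growing counter-clockwise from above; 0 = studded tooth at the pointer. It clicks into rest every 0.785 rad, a tooth at the pointer each time; about 3 N sideways on a tooth tip moves it out; past half way it snaps into the next click by itself, before that it springs back. It turns both ways, no end stop near. It starts 2 to 4 clicks short of zero (-1.57 to -3.14).
- tally_stud (a point): Top centre of the round steel stud, 16 mm across and 8 mm high, on the wheel's disc 28 mm from the axle in line with the marked tooth; 53 mm above the bench.
- tally_pointer (a point): Tip of the steel pointer fixed on the base, 64 mm from the axle, top 46 mm above the bench.
- log_box: Grey box 100 mm (x) by 80 mm (y), 40 mm high, screwed to the bench, with the plunger in the middle of its top. Origin: centre of its underside.
- log_button_top (a point): Centre of the top of the round steel plunger, 40 mm across, in a black collar 56 mm across; 64 mm above the bench when up, so 12 mm above its collar. It is pressed straight down.
- log_button (a joint): Travel of the plunger, m: 0 up, 0.008 fully down. A spring brings it back; fully down takes about 6 N.
- hex_bolt: Big steel bolt standing on its head, 34 mm across and 64 mm high, loose. Origin: centre of its underside, z up. To be left alone.
- parts_bin: Yellow open bin of bolts, 130 by 100 mm, 55 mm high, loose. Origin: centre of its underside. To be left alone.
- washer_carton: Cardboard carton 80 by 60 mm, 45 mm high, loose. Origin: centre of its underside. To be left alone.
- spanner: Steel spanner lying flat, loose. Origin: under its middle. To be left alone.
Mind the look-alikes: they are no part of the job. What is shaped like the log_box but green or pink is not meant.

How it is judged (in metres and radians):
On the way, in this order (a step that is already met when the one before it is completed fails the run):
1. a finger pushes the wheel into its last click (contact force between the fingers and tally_base above 0.3 N and value of joint tally_wheel above -0.75 rad).
2. the wheel rests with its studded tooth at the pointer (value of joint tally_wheel between -0.12 and 0.12 rad), for 0.2 s.
3. a finger presses the plunger fully down (value of joint log_button above 0.0065 m and contact force between the fingers and log_box above 1 N).
At the end, for the whole second after the job is handed in: The wheel rests with its studded tooth at the pointer (within 0.12 rad of zero), the plunger has been pressed after that and is up again, and bolt, bin, carton and spanner are within 25 mm of where they stood, the bolt upright (all of step 2 and velocity of joint tally_wheel between -0.1 and 0.1 rad/s and value of joint log_button below 0.002 m and distance of each of hex_bolt, parts_bin, washer_carton, spanner from where it was at the start of the episode below 0.025 m and angle between hex_bolt's own z axis and vertical below 0.2 rad); the robot touches nothing.
It fails at once if the wheel is run past the zero mark (value of joint tally_wheel above 0.4 rad).
It fails at once if the wheel is turned round the other way (value of joint tally_wheel below -3.75 rad).
It fails at once if the plunger is pressed before the studded tooth is at the pointer (value of joint log_button above 0.005 m and value of joint tally_wheel below -0.2 rad).
It fails at once if the wheel, its base or the plunger is jabbed or squeezed hard (wheel and base over 40 N, plunger over 60 N) (contact force between the fingers and tally_base above 40 N or contact force between the fingers and log_box above 60 N).
It fails at once if a bystander is moved, lifted or knocked over (distance of any of hex_bolt, parts_bin, washer_carton, spanner from where it was at the start of the episode above 0.025 m or angle between hex_bolt's own z axis and vertical above 0.5 rad).
It also fails if it takes over 58 s, if anything falls off the work surface, if the arm or the gripper's body presses on something with over 40 N, if the wrist force passes 120 N, or if a joint passes its speed limit or range.

## Working session

There is one attempt and no reset: what is moved stays moved. The work goes in short steps, Python scripts to look and compute and a shell command to move; the robot and the scene stay as the last step left them, time stands still between calls to the robot, and variables do not carry over. Pictures are saved under pics/ and viewed, about 8 in all and at most 12, crops included, and the job is handed in when it is done.

```bash
mkdir -p pics; ls; python3 - <<'E'
from workcell import bot
import cv2, numpy as np
o=bot.get_obs(); print({k:np.round(v,3).tolist() for k,v in o.items()})
for c in ["scene","top"]:
    im=bot.camera(c); cv2.imwrite(f"pics/{c}0.png",im[:,:,::-1])
    cal=bot.get_calibration(c); print(c,np.round(cal["intrinsics"],1).tolist(),np.round(cal["D"],3),np.round(cal["pose"],3).tolist())
    for t in ["tally_axle","tally_stud","tally_pointer","log_button_top","hex_bolt","parts_bin","washer_carton","spanner","log_box"]:
        print(c,t,[(np.round(m["uv"],1).tolist(),round(m["confidence"],2)) for m in bot.mark_of(c,t)])
E
```

```text
pics
{'time': 0.0, 'q': [-70.073, 5.012, 10.034, 95.1, 0.0, 90.0], 'qd': [0.037, 0.057, 0.052, 0.031, 0.037, -0.036], 'joint_efforts': [-0.002, -52.038, 46.48, 0.016, -0.0, 0.0], 'ee_pos': [0.187, -0.517, 0.231], 'tcp_rot': [-179.922, -0.0, 19.927], 'wrist_force': [-0.268, 0.324, 1.288], 'torque': [-0.035, -0.001, 0.008], 'opening': 0.085}
scene [[433.7, 0.0, 329.1], [0.0, 433.7, 192.8], [0.0, 0.0, 1.0]] [-0.107  0.     0.     0.     0.   ] [[0.851, 0.399, -0.34, 0.839], [0.525, -0.65, 0.55, -0.435], [-0.001, -0.647, -0.763, 0.7], [0.0, 0.0, 0.0, 1.0]]
scene tally_axle [([277.9, 268.5], 0.81)]
scene tally_stud [([273.5, 252.9], 0.73)]
scene tally_pointer [([297.0, 297.4], 0.57)]
scene log_button_top [([336.3, 151.6], 0.81), ([275.8, 117.0], 0.68), ([352.7, 107.9], 0.65), ([283.1, 279.8], 0.6)]
scene hex_bolt [([265.3, 183.4], 0.59)]
scene parts_bin [([427.6, 269.2], 0.6)]
scene washer_carton [([443.8, 163.2], 0.59)]
scene spanner [([317.8, 397.8], 0.78), ([334.1, 150.0], 0.59)]
scene log_box [([351.7, 127.1], 0.97), ([277.1, 136.3], 0.95), ([332.7, 169.3], 0.56)]
top [[460.9, 0.0, 320.8], [0.0, 460.9, 192.9], [0.0, 0.0, 1.0]] [0.047 0.    0.    0.    0.   ] [[-0.029, -0.997, 0.068, 0.485], [-1.0, 0.028, -0.013, 0.022], [0.011, -0.068, -0.998, 1.147], [0.0, 0.0, 0.0, 1.0]]
top tally_axle [([389.7, 191.4], 0.58)]
top tally_stud [([384.0, 199.1], 0.57), ([322.3, 263.8], 0.49)]
top tally_pointer [([401.4, 163.3], 0.55)]
top log_button_top [([205.9, 234.3], 0.8), ([272.1, 220.1], 0.58), ([260.3, 295.6], 0.57), ([321.3, 261.9], 0.45)]
top hex_bolt [([322.1, 267.2], 0.47), ([398.3, 166.2], 0.27), ([383.8, 198.7], 0.18)]
top parts_bin [([320.7, 102.2], 0.71)]
top washer_carton [([212.3, 135.1], 0.57), ([274.1, 219.0], 0.35)]
top spanner [([434.4, 123.3], 0.9)]
top log_box [([273.2, 219.6], 0.93), ([213.2, 231.6], 0.86), ([263.1, 290.2], 0.62), ([389.0, 188.9], 0.3)]
```

```bash
cat > h.py <<'E'
import numpy as np, cv2
from workcell import bot
def ray(c,uv,T=None):
    k=bot.get_calibration(c); P=np.array(k["pose"]) if T is None else T
    u=cv2.undistortPoints(np.array([[uv]],float),np.array(k["intrinsics"]),np.array(k["D"]))[0,0]
    return P[:3,3],P[:3,:3]@np.array([u[0],u[1],1])
def atz(c,uv,z,T=None):
    o,d=ray(c,uv,T); return o+d*(z-o[2])/d[2]
def tri(*rs):
    A=np.zeros((3,3));b=np.zeros(3)
    for o,d in rs:
        d=d/np.linalg.norm(d);M=np.eye(3)-np.outer(d,d);A+=M;b+=M@o
    return np.linalg.solve(A,b)
E
python3 - <<'E'
from h import *
P=dict(axle=([277.9,268.5],[389.7,191.4],.045),stud=([273.5,252.9],[384,199.1],.053),ptr=([297,297.4],[401.4,163.3],.046),
 bA=([336.3,151.6],[272.1,220.1],.064),bB=([275.8,117],[205.9,234.3],.064),bC=([352.7,107.9],[205.9,234.3],.064),bD=([275.8,117],[260.3,295.6],.064))
for k,(s,t,z) in P.items(): print(k,tri(ray("scene",s),ray("top",t)).round(3),atz("scene",s,z).round(3),atz("top",t,z).round(3))
a=cv2.imread("pics/scene0.png");b=cv2.imread("pics/top0.png")
cv2.imwrite("pics/both.png",np.vstack([cv2.resize(a,(480,300)),cv2.resize(b,(480,300))]))
E
```

```text
axle [ 0.56  -0.157  0.045] [ 0.562 -0.155  0.045] [ 0.559 -0.158  0.045]
stud [ 0.541 -0.14   0.058] [ 0.54  -0.137  0.053] [ 0.54  -0.142  0.053]
ptr [ 0.624 -0.187  0.054] [ 0.621 -0.184  0.046] [ 0.625 -0.188  0.046]
bA [0.503 0.127 0.061] [0.509 0.128 0.064] [0.498 0.124 0.064]
bB [0.411 0.198 0.102] [0.334 0.152 0.064] [0.469 0.278 0.064]
bC [0.467 0.277 0.061] [0.467 0.272 0.064] [0.469 0.278 0.064]
bD [0.326 0.157 0.057] [0.334 0.152 0.064] [0.325 0.154 0.064]
```

View pics/top0.png

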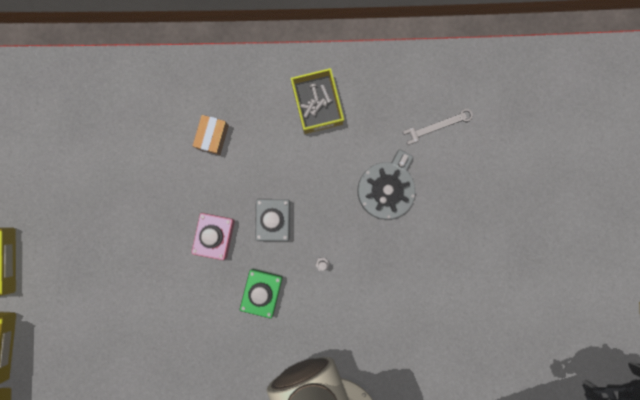

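View pics/scene0.png

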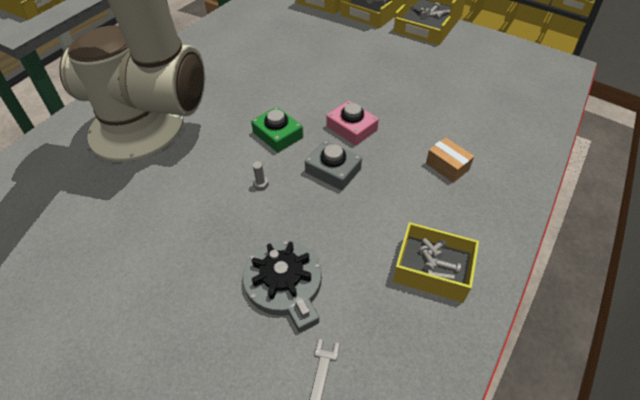

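Top view shows three plunger boxes: grey (272,220), pink (210,236) and green (260,294). The grey one matches the description, and its plunger triangulates to (0.503, 0.127, 0.061). The star wheel is at (389,190), with its pointer at upper right (402,162) and the stud at lower left (383,199), so it looks 4 clicks short. I'll move above the wheel with the fingers shut and check from close by.

```bash
python3 -m pendant '[[[3.6,-1.9,0,0,0,0,0],[3.6,-1.9,0,0,0,0,0],[3.6,-1.9,0,0,0,0,0],[3.6,-1.9,0,0,0,0,0],[3.6,-1.9,0,0,0,0,0]]]'; python3 -m pendant '[[[3.6,-1.9,0,0,0,0,0],[3.6,-1.9,0,0,0,0,0],[3.6,-1.9,0,0,0,0,0],[3.6,-1.9,0,0,0,0,0],[3.6,-1.9,0,0,0,0,0]]]'
python3 - <<'E'
from h import *
print(np.round(bot.get_calibration("wrist")["T_tool_cam"],3), bot.get_obs()["q"])
E
```

```text
time: 1.42
ee_pos: [0.3239, -0.3668, 0.2293]
tcp_rot: [-180.0, 0.1, 19.2]
wrist_force: [1.1, -0.5, 0.3]
opening: 0.0254
time: 1.83
ee_pos: [0.4646, -0.2124, 0.2303]
tcp_rot: [179.9, -0.0, 19.1]
wrist_force: [-0.1, -1.5, 0.1]
opening: 0.0002
[[-0.001 -0.964 -0.265  0.066]
 [ 1.    -0.001  0.     0.   ]
 [-0.    -0.265  0.964 -0.143]
 [ 0.     0.     0.     1.   ]] [-2.45329934e+01 -5.36663865e-01  4.27630504e+00  9.47049213e+01
 -7.22138715e-02  1.36328342e+02]
```

```bash
cat >> h.py <<'E'
from scipy.spatial.transform import Rotation as Ro
def wT():
    o=bot.get_obs();T=np.eye(4);T[:3,:3]=Ro.from_euler("xyz",o["tcp_rot"],degrees=True).as_matrix();T[:3,3]=o["ee_pos"]
    return T@np.array(bot.get_calibration("wrist")["T_tool_cam"])
E
python3 - <<'E'
from h import *
T=wT(); im=bot.camera("wrist"); cv2.imwrite("pics/w1.png",im[:,:,::-1])
for t,z in [("tally_axle",.045),("tally_stud",.053),("tally_pointer",.046)]:
    print(t,[(np.round(m["uv"],1).tolist(),round(m["confidence"],2),atz("wrist",m["uv"],z,T).round(4)) for m in bot.mark_of("wrist",t)])
E
```

```text
tally_axle [([293.2, 60.0], 0.71, array([ 0.5644, -0.1526,  0.045 ])), ([117.1, 172.1], 0.47, array([ 0.4025, -0.0132,  0.045 ]))]
tally_stud [([269.2, 81.3], 0.83, array([ 0.5385, -0.138 ,  0.053 ]))]
tally_pointer [([349.0, 10.5], 0.82, array([ 0.6208, -0.1878,  0.046 ])), ([295.4, 58.8], 0.46, array([ 0.566 , -0.1544,  0.046 ]))]
```

View pics/w1.png

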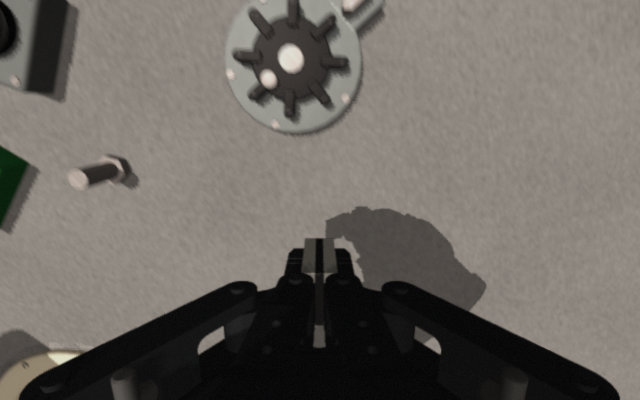

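```bash
python3 - <<'E'
from h import *
k=bot.get_calibration("wrist"); T=np.linalg.inv(np.array(k["T_tool_cam"]))
print(np.round(k["intrinsics"],1),k["D"])
for p in [(.011,.0055,0),(-.011,.0055,0),(.011,.0145,0),(.011,.0145,-.005),(.011,.0145,-.01),(.011,.0145,-.02),(.011,.0055,-.02),(.011,.01,-.01),(.011,.01,0)]:
    c=(T@np.array([*p,1]))[:3]
    print(p,cv2.projectPoints(c[None],np.zeros(3),np.zeros(3),np.array(k["intrinsics"]),np.array(k["D"]))[0].round(0).ravel())
im=cv2.imread("pics/w1.png"); cv2.imwrite("pics/w1c.png",cv2.resize(np.clip(im[220:360,250:390].astype(float)*2.5,0,255).astype(np.uint8),(560,560),interpolation=cv2.INTER_CUBIC))
E
```

```text
[[321.3   0.  318.9]
 [  0.  321.3 200.4]
 [  0.    0.    1. ]] [-0.0086131  0.         0.         0.         0.       ]
(0.011, 0.0055, 0) [330. 233.]
(-0.011, 0.0055, 0) [330. 275.]
(0.011, 0.0145, 0) [349. 233.]
(0.011, 0.0145, -0.005) [350. 237.]
(0.011, 0.0145, -0.01) [351. 241.]
(0.011, 0.0145, -0.02) [354. 250.]
(0.011, 0.0055, -0.02) [332. 250.]
(0.011, 0.01, -0.01) [341. 241.]
(0.011, 0.01, 0) [340. 233.]
```

View pics/w1c.png

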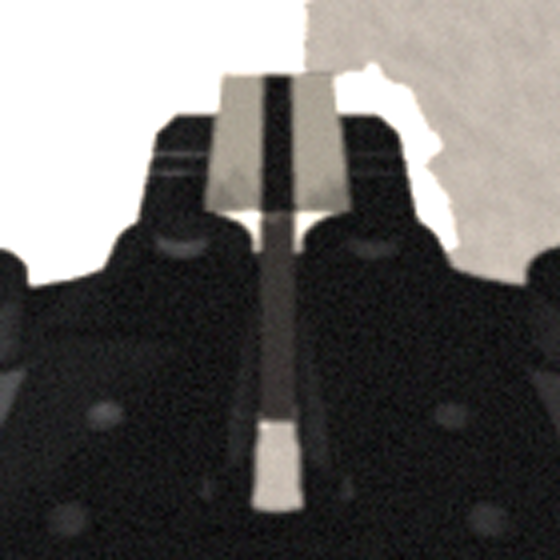

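The wrist view puts the pointer (350,0), axle (291,58) and stud (269,80) on one line, with the stud opposite the pointer, so it is 4 clicks short. Next I turn the tool so the 22 mm pad face is tangential, then look from above the gap at 67° counter-clockwise of the pointer.

```bash
for i in 1 2 3; do python3 -m pendant '[[[0,0,0,0,0,-0.123,0],[0,0,0,0,0,-0.123,0],[0,0,0,0,0,-0.123,0],[0,0,0,0,0,-0.123,0],[0,0,0,0,0,-0.123,0]]]' | grep -E 'ee|rot'; done; python3 - <<'E'
from h import *
o=bot.get_obs(); R=Ro.from_euler("xyz",o["tcp_rot"],degrees=True)
print(o["q"][5], R.inv().apply(np.array([.6066,-.1195,.12])-o["ee_pos"])*100)
E
```

```text
ee_pos: [0.4606, -0.2179, 0.2303]
tcp_rot: [179.9, 0.1, 55.0]
ee_pos: [0.4557, -0.2248, 0.2312]
tcp_rot: [-180.0, 0.2, 90.8]
ee_pos: [0.4505, -0.2318, 0.2321]
tcp_rot: [-179.8, 0.2, 126.6]
26.368854661083947 [-0.22966439 19.26254855 11.14535838]
```

```bash
python3 -m pendant '[[[0,3.4,1.9,0,0,0,0],[0,3.4,1.9,0,0,0,0],[0,3.4,1.9,0,0,0,0],[0,3.4,1.9,0,0,0,0],[0,3.4,1.9,0,0,0,0]]]'|grep ee;  python3 -m pendant '[[[0,2.3,1.4,0,0,-0.03,0],[0,0,0,0,0,0,0]]]'; cat > look.py <<'E'
import sys
from h import *
n=sys.argv[1]
T=wT(); im=bot.camera("wrist"); cv2.imwrite(f"pics/{n}.png",im[:,:,::-1])
for t,z in [("tally_axle",.045),("tally_stud",.053),("tally_pointer",.046)]:
    print(t,[(np.round(m["uv"],1).tolist(),round(m["confidence"],2),atz("wrist",m["uv"],z,T).round(4)) for m in bot.mark_of("wrist",t)])
E
python3 look.py w2
```

```text
ee_pos: [0.5863, -0.1406, 0.1415]
time: 3.87
ee_pos: [0.6066, -0.1262, 0.1218]
tcp_rot: [-179.9, 0.7, 127.9]
wrist_force: [0.7, -0.8, 0.0]
opening: -0.0
tally_axle [([249.7, 199.1], 0.94, array([ 0.5629, -0.1515,  0.045 ]))]
tally_stud [([289.0, 277.3], 0.51, array([ 0.6195, -0.1802,  0.053 ]))]
tally_pointer [([288.5, 276.5], 0.9, array([ 0.6206, -0.1835,  0.046 ]))]
```

View pics/w2.png

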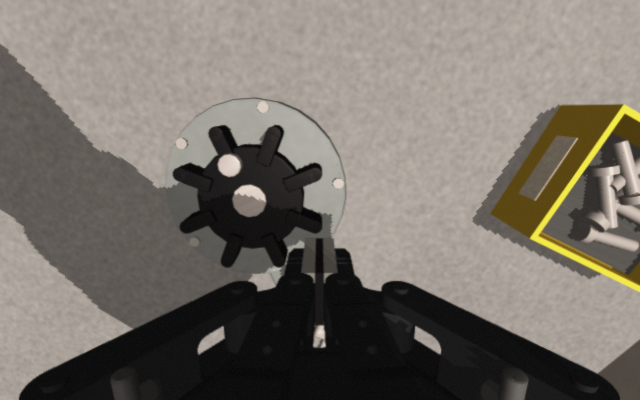

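The view shows the wheel at (249,199) with its eight teeth and the stud at (229,165), and the fingertip at (320,240) with the pointer hidden below it. I'll fit the tooth tips to get the axle and the phase.

```bash
python3 - <<'E'
from h import *
T=wT()
tips=[(215,129),(274,129),(319,171),(320,227),(281,263),(227,263),(178,225),(175,172)]
P=np.array([atz("wrist",p,.049,T)[:2] for p in tips]); c=P.mean(0); d=P-c
a=np.degrees(np.arctan2(d[:,1],d[:,0])); print(c,np.hypot(*d.T).round(4),a.round(1))
ph=np.degrees(np.angle(np.exp(8j*np.radians(a)).mean()))/8; print("tooth phase",ph)
s=atz("wrist",(229,165),.053,T)[:2]-c; print("stud",np.hypot(*s),np.degrees(np.arctan2(s[1],s[0])))
E
```

```text
[ 0.56147622 -0.15498302] [0.053  0.0531 0.0541 0.0547 0.0541 0.0534 0.0561 0.0539] [ 149.3  105.6   60.1   15.4  -29.2  -73.8 -122.4 -164.3]
tooth phase 15.092702351919906
stud 0.02789361191814442 150.7229603792049
```

```bash
python3 -m pendant '[[[0.5,0.4,2,0,0,0,0],[0,0,2,0,0,0,0],[0,0,1.8,0,0,0,0],[0,0,0,0,0,0,0]]]'; cat > st.py <<'E'
from h import *
o=bot.get_obs(); c=np.array([.5615,-.155]); p=o["ee_pos"][:2]-c; f=np.degrees(np.arctan2(p[1],p[0]))
yaw=o["tcp_rot"][2]; y=np.radians(yaw)
print("t %.2f r %.4f phi %.1f z %.4f yaw-90-phi %.1f F %s q6 %.0f"%(o["time"],np.hypot(*p),f,o["ee_pos"][2],(yaw-90-f+180)%360-180,np.round(o["wrist_force"],1),o["q"][5]), "tilt",np.round(o["tcp_rot"],1))
E
python3 st.py
```

```text
time: 4.4
ee_pos: [0.6056, -0.129, 0.0746]
tcp_rot: [179.6, 1.4, 127.1]
wrist_force: [-1.2, -0.4, -1.0]
opening: -0.0
t 4.40 r 0.0512 phi 30.5 z 0.0746 yaw-90-phi 6.7 F [-1.2 -0.4 -1. ] q6 41 tilt [179.6   1.4 127.1]
```

```bash
cat >> st.py <<'E'
import sys
if len(sys.argv)>1: # r phi z -> needed shift cm and turn
    r,ph,z=map(float,sys.argv[1:4]); R=Ro.from_euler("xyz",o["tcp_rot"],degrees=True); a=np.radians(ph)
    g=np.array([c[0]+r*np.cos(a),c[1]+r*np.sin(a),z]); G=Ro.from_euler("xyz",[180,0,ph+90],degrees=True)
    print("need cm",(R.inv().apply(g-o["ee_pos"])*100).round(2),"turn",(R.inv()*G).as_rotvec().round(3))
E
python3 st.py .057 37.6 .06
python3 -m pendant '[[[0.6,0.6,0.5,0,0,0,0],[0,0,0,0,0,0,0]]]' >/dev/null; python3 st.py .057 37.6 .06
```

```text
t 4.40 r 0.0512 phi 30.5 z 0.0746 yaw-90-phi 6.7 F [-1.2 -0.4 -1. ] q6 41 tilt [179.6   1.4 127.1]
need cm [0.68 0.6  1.44] turn [ 0.007  0.025 -0.008]
t 4.57 r 0.0554 phi 35.9 z 0.0720 yaw-90-phi 1.0 F [-0.  -0.5 -0.1] q6 42 tilt [179.5   1.6 126.9]
need cm [0.2  0.15 1.2 ] turn [ 0.009  0.027 -0.012]
```

```bash
python3 -m pendant '[[[0.3,0.2,1,0.01,0.03,-0.012,0],[0.1,0.1,0.4,0,0.01,-0.01,0]]]' >/dev/null; python3 st.py .057 37.6 .038
```

```text
t 4.73 r 0.0590 phi 38.7 z 0.0623 yaw-90-phi -0.6 F [-0.5 -0.3 -0.9] q6 41 tilt [179.9  -0.5 128.2]
need cm [-0.14 -0.2   2.42] turn [ 0.002 -0.009  0.01 ]
```

```bash
python3 -m pendant '[[[-0.1,-0.1,0.9,0,-0.005,0,0],[0,0,0.3,0,0,0,0]]]' >/dev/null; python3 st.py .057 37.6 .038;  python3 look.py w3
```

```text
t 4.90 r 0.0586 phi 36.7 z 0.0517 yaw-90-phi 1.5 F [ 0.1  0.1 -0.6] q6 41 tilt [ 1.798e+02 -1.000e-01  1.282e+02]
need cm [ 0.1  -0.17  1.37] turn [ 0.004 -0.001  0.01 ]
tally_axle [([211.2, 244.9], 0.9, array([ 0.5635, -0.1514,  0.045 ]))]
tally_stud [([176.8, 200.0], 0.66, array([ 0.5392, -0.1381,  0.053 ]))]
tally_pointer []
```

View pics/w3.png

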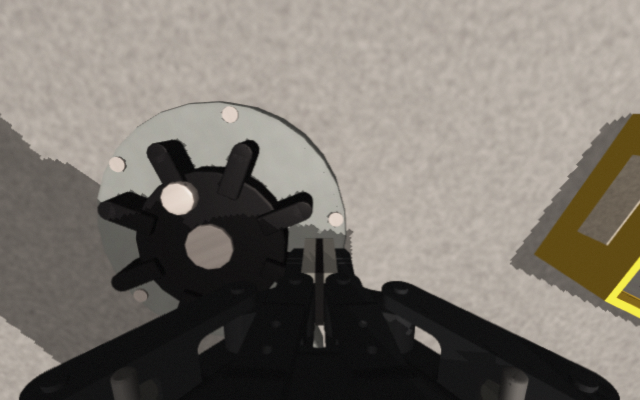

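The fingertip (320,240) sits in the gap clockwise of the tooth at (300,208), just outside the disc. Going down.

```bash
python3 -m pendant '[[[0.1,-0.1,0.8,0,0,0,0],[0.05,0,0.5,0,0,0,0]]]' >/dev/null; python3 st.py .057 37.6 .038
```

```text
t 5.27 r 0.0585 phi 37.6 z 0.0408 yaw-90-phi 0.6 F [-0.5 -0.  -0.2] q6 41 tilt [1.796e+02 1.000e-01 1.282e+02]
need cm [ 0.01 -0.15  0.28] turn [0.007 0.001 0.01 ]
```

```bash
python3 -m pendant '[[[0.5,-0.15,0.1,0,0,-0.08,0],[0.5,-0.05,0.05,0,0,-0.08,0],[0.5,-0.03,0,0,0,-0.08,0]]]' >/dev/null; python3 st.py .056 60 .038
```

```text
t 5.52 r 0.0568 phi 51.8 z 0.0376 yaw-90-phi 0.4 F [ 4.6 -2.7  2.4] q6 27 tilt [179.6   0.3 142.2]
need cm [ 0.79 -0.13 -0.04] turn [ 0.006  0.006 -0.136]
```

```bash
python3 -m pendant '[[[0.5,-0.05,0,0,0,-0.08,0],[0.5,-0.05,0,0,0,-0.08,0],[0.5,-0.03,0,0,0,-0.08,0]]]' >/dev/null; python3 st.py .056 82.6 .038; python3 -m pendant '[[[0.5,-0.05,0,0,0,-0.09,0],[0.5,-0.05,0,0,0,-0.09,0],[0.5,-0.03,0,0,0,-0.09,0]]]' >/dev/null; python3 st.py .056 82.6 .038
```

```text
t 5.77 r 0.0568 phi 64.5 z 0.0380 yaw-90-phi 2.2 F [ 0.6 -1.   0.2] q6 13 tilt [179.7   0.9 156.7]
need cm [ 1.76 -0.29 -0.02] turn [ 0.004  0.016 -0.278]
t 6.02 r 0.0560 phi 80.1 z 0.0371 yaw-90-phi 2.8 F [-1.4 -0.3  0.7] q6 -3 tilt [179.9   1.  172.9]
need cm [ 0.24  0.01 -0.1 ] turn [0.002 0.018 0.006]
```

```bash
python3 -m pendant '[[[0.5,0,-0.1,0,0.015,-0.06,0],[0.5,-0.03,0,0,0,-0.08,0],[0.5,-0.03,0,0,0,-0.08,0]]]' >/dev/null; python3 st.py .0565 127.6 .038; python3 look.py w4; python3 - <<'E'
E
```

```text
t 6.27 r 0.0559 phi 94.9 z 0.0375 yaw-90-phi 1.4 F [6.  0.8 1.2] q6 -16 tilt [-180.     0.3 -173.7]
need cm [ 3.07 -0.76 -0.07] turn [-0.002  0.006 -0.547]
tally_axle [([205.1, 262.3], 0.89, array([ 0.5614, -0.1519,  0.045 ]))]
tally_stud [([169.3, 218.2], 0.92, array([ 0.5384, -0.1644,  0.053 ]))]
tally_pointer []
```

View pics/w4.png

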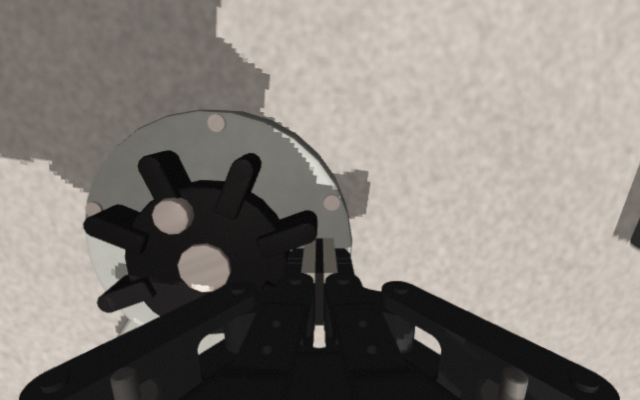

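The stud has moved from 151° to 202°, so the first click is done and the second is being pushed. Carrying on.

```bash
python3 -m pendant '[[[0.5,-0.03,0,0,0,-0.08,0],[0.5,-0.03,0,0,0,-0.08,0],[0.5,-0.03,0,0,0,-0.08,0]]]' >/dev/null; python3 st.py .0565 127.6 .038; python3 -m pendant '[[[0.5,-0.03,0,0,0.01,-0.08,0],[0.5,-0.03,0,0,0,-0.08,0],[0.4,-0.03,0,0,0,-0.08,0]]]' >/dev/null; python3 st.py .0565 127.6 .038
```

```text
t 6.72 r 0.0554 phi 108.1 z 0.0375 yaw-90-phi 1.5 F [ 0.2  0.4 -0.3] q6 -30 tilt [-179.9    0.5 -160.5]
need cm [ 1.89 -0.17 -0.07] turn [-0.003  0.009 -0.315]
t 6.97 r 0.0558 phi 123.8 z 0.0364 yaw-90-phi -0.2 F [-0.1 -0.8 -0.2] q6 -45 tilt [ 180.    -0.2 -146.5]
need cm [ 0.38  0.05 -0.16] turn [ 0.001 -0.004 -0.071]
```

```bash
python3 -m pendant '[[[0.5,0.03,-0.15,0,0,-0.09,0],[0.5,-0.03,0,0,0,-0.08,0],[0.5,-0.03,0,0,0,-0.08,0]]]' >/dev/null; python3 st.py .0565 172.6 .038; python3 -m pendant '[[[0.5,0,0,0,0,-0.08,0],[0.5,-0.03,0,0,0,-0.08,0],[0.4,-0.03,0,0,0,-0.08,0]]]' >/dev/null; python3 st.py .0565 172.6 .038
```

```text
t 7.22 r 0.0576 phi 139.1 z 0.0368 yaw-90-phi -0.9 F [1.3 3.7 1. ] q6 -61 tilt [ 179.7   -0.2 -131.9]
need cm [ 3.11 -1.11 -0.12] turn [ 0.006 -0.002 -0.602]
t 7.47 r 0.0584 phi 151.6 z 0.0364 yaw-90-phi 0.6 F [0.7 4.5 1.1] q6 -76 tilt [ 1.796e+02  1.000e-01 -1.178e+02]
need cm [ 2.03 -0.55 -0.17] turn [ 0.007  0.002 -0.356]
```

```bash
python3 -m pendant '[[[0.4,-0.18,-0.1,0,0,-0.07,0],[0.5,-0.1,-0.05,0,0,-0.08,0]]]' >/dev/null; python3 st.py .0565 172.6 .038; python3 -m pendant '[[[0.4,-0.03,-0.05,0,0,-0.07,0],[0.4,-0.03,0,0,0,-0.07,0]]]' >/dev/null; python3 st.py .0565 172.6 .038; python3 look.py w5
```

```text
t 7.63 r 0.0574 phi 160.3 z 0.0368 yaw-90-phi 0.7 F [0.5 0.4 0.5] q6 -86 tilt [ 179.4    0.2 -109.1]
need cm [ 1.21 -0.2  -0.13] turn [ 0.011  0.005 -0.203]
t 7.80 r 0.0578 phi 168.6 z 0.0364 yaw-90-phi 0.5 F [ 0.3 -0.2  0.2] q6 -95 tilt [ 179.2    0.3 -100.9]
need cm [ 0.4  -0.14 -0.16] turn [ 0.013  0.005 -0.061]
tally_axle [([191.8, 270.7], 0.98, array([ 0.5621, -0.152 ,  0.045 ])), ([48.0, 233.3], 0.6, array([ 0.6191, -0.182 ,  0.045 ]))]
tally_stud [([151.3, 224.5], 0.92, array([ 0.5681, -0.1791,  0.053 ]))]
tally_pointer [([47.7, 235.2], 0.87, array([ 0.6186, -0.1814,  0.046 ]))]
```

Three clicks are done: the stud is at -75° and 3 clicks predict -74°. Now the last one, in small steps.

```bash
python3 -m pendant '[[[0.5,-0.12,-0.1,0.01,0.005,-0.09,0],[0.5,-0.1,-0.05,0,0,-0.08,0],[0.5,-0.03,0,0,0,-0.08,0]]]' >/dev/null; python3 st.py .0565 217.6 .038; python3 -m pendant '[[[0.5,-0.05,-0.05,0,0,-0.08,0],[0.5,-0.05,0,0,0,-0.08,0]]]' >/dev/null; python3 st.py .0565 217.6 .038
```

```text
t 8.25 r 0.0560 phi -177.8 z 0.0374 yaw-90-phi 0.8 F [-0.5  3.6  0.2] q6 -110 tilt [ 1.798e+02  1.000e-01 -8.700e+01]
need cm [ 3.29 -0.95 -0.07] turn [ 0.003  0.004 -0.604]
t 8.42 r 0.0560 phi -169.1 z 0.0373 yaw-90-phi 1.4 F [-1.6  3.5  2.2] q6 -121 tilt [179.7   0.4 -77.7]
need cm [ 2.55 -0.48 -0.09] turn [ 0.003  0.007 -0.441]
```

```bash
python3 -m pendant '[[[0.5,-0.05,-0.05,0,0,-0.08,0],[0.4,-0.05,0,0,0,-0.08,0]]]' >/dev/null; python3 st.py .0565 217.6 .038; python3 -m pendant '[[[0.4,-0.03,-0.05,0,0,-0.07,0],[0.4,-0.03,0,0,0,-0.07,0]]]' >/dev/null; python3 st.py .0565 217.6 .038
```

```text
t 8.58 r 0.0559 phi -161.6 z 0.0372 yaw-90-phi 3.2 F [-3.1 -0.2  1.8] q6 -131 tilt [179.7   0.6 -68.4]
need cm [ 1.87 -0.15 -0.1 ] turn [ 0.004  0.012 -0.279]
t 8.75 r 0.0559 phi -154.7 z 0.0369 yaw-90-phi 4.4 F [-1.2 -0.9  0.2] q6 -139 tilt [179.6   0.8 -60.3]
need cm [ 1.21  0.02 -0.13] turn [ 0.006  0.015 -0.138]
```

```bash
python3 -m pendant '[[[0.45,0.05,-0.1,0,0.01,-0.05,0],[0.4,0.05,0,0,0,-0.05,0]]]' >/dev/null; python3 st.py .0575 217.6 .038; python3 look.py w6
```

```text
t 8.92 r 0.0566 phi -146.5 z 0.0373 yaw-90-phi 1.9 F [-0.3 -0.  -1. ] q6 -145 tilt [179.6   0.4 -54.5]
need cm [ 0.41  0.09 -0.07] turn [ 0.007  0.007 -0.037]
tally_axle [([187.2, 262.0], 0.56, array([ 0.5633, -0.1521,  0.045 ]))]
tally_stud [([156.4, 213.0], 0.87, array([ 0.584 , -0.1696,  0.053 ]))]
tally_pointer [([103.6, 137.3], 0.96, array([ 0.6186, -0.1822,  0.046 ]))]
```

View pics/w6.png

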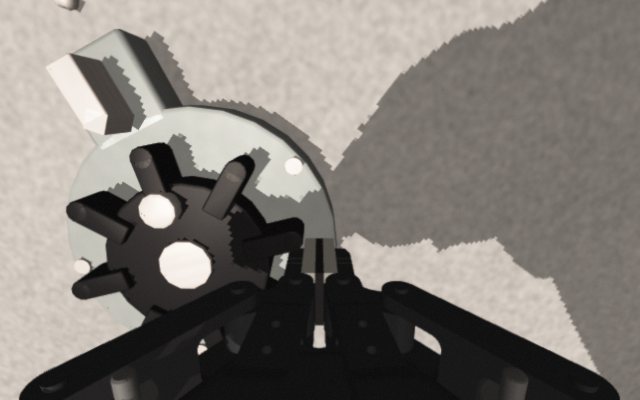

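The stud (156,213) now faces the pointer (115,130) and the finger is free. I'll centre the finger in the gap, lift out and re-check.

```bash
python3 -m pendant '[[[0.35,0.1,0,0,0,-0.03,0],[0,0,0,0,0,0,0]]]' >/dev/null; python3 st.py .0575 217.6 .038; python3 -m pendant '[[[0,0,-1,0,0,0,0],[0,0,-1,0,0,0,0],[0,0.5,-3,0,0,0,0],[0,2,-3,0,0,0,0],[0,3,-2,0,0,0,0]]]' >/dev/null; python3 st.py;  python3 look.py w7; python3 - <<'E'
from h import *
im=bot.camera("top"); cv2.imwrite("pics/top7.png",im[:,:,::-1])
for t,z in [("tally_stud",.053),("tally_pointer",.046),("tally_axle",.045)]: print(t,[(m["confidence"],atz("top",m["uv"],z).round(4)) for m in bot.mark_of("top",t)])
E
```

```text
t 9.28 r 0.0574 phi -143.6 z 0.0371 yaw-90-phi 0.4 F [-0.7  0.2  0.7] q6 -147 tilt [179.6   0.4 -53.2]
need cm [ 0.12  0.01 -0.09] turn [ 0.007  0.008 -0.015]
t 9.70 r 0.1105 phi -145.1 z 0.1388 yaw-90-phi 1.6 F [ 0.7 -0.9 -0.5] q6 -151 tilt [179.4   0.9 -53.5]
tally_axle [([172.1, 198.8], 0.97, array([ 0.5603, -0.1546,  0.045 ]))]
tally_stud []
tally_pointer [([119.9, 123.0], 0.75, array([ 0.6174, -0.1823,  0.046 ]))]
tally_stud [(0.56, array([ 0.5922, -0.1699,  0.053 ]))]
tally_pointer [(0.79, array([ 0.6161, -0.1867,  0.046 ]))]
tally_axle [(0.8, array([ 0.5548, -0.1494,  0.045 ]))]
```

View pics/w7.png

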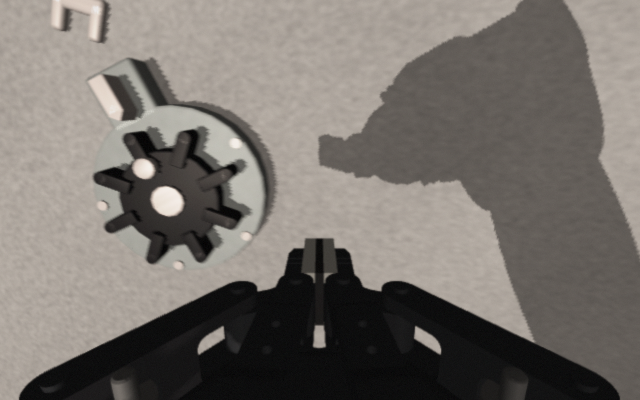

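The wheel rests with the studded tooth at the pointer: the tooth at (135,140) lines up with the pointer at (122,118). Next, over the grey box at (0.503, 0.127), staying high.

```bash
for i in 1 2; do python3 -m pendant '[[[-2.5,-2.25,-0.1,0,0,0,0],[-2.5,-2.25,-0.1,0,0,0,0],[-2.5,-2.25,-0.1,0,0,0,0],[-2.5,-2.25,-0.1,0,0,0,0],[-2.5,-2.25,-0.1,0,0,0,0]]]'|grep -E "ee|rot"; done; python3 - <<'E'
from h import *
T=wT(); im=bot.camera("wrist"); cv2.imwrite("pics/w8.png",im[:,:,::-1])
o=bot.get_obs();R=Ro.from_euler("xyz",o["tcp_rot"],degrees=True)
for m in bot.mark_of("wrist","log_button_top"):
    p=atz("wrist",m["uv"],.064,T); x=tri(ray("wrist",m["uv"],T),ray("top",[272.1,220.1]))
    print(m["uv"],m["confidence"],p.round(4),"tri",x.round(4),(R.inv().apply(p-o["ee_pos"])*100).round(2))
E
```

```text
ee_pos: [0.486, -0.0477, 0.1354]
tcp_rot: [178.9, 1.4, -54.0]
ee_pos: [0.5013, 0.1307, 0.1372]
tcp_rot: [178.6, 1.6, -53.9]
[322.3, 207.2] 0.75 [0.4976 0.1273 0.064 ] tri [0.4985 0.1242 0.0715] [0.64 0.65 7.29]
[26.1, 180.0] 0.52 [0.6709 0.2282 0.064 ] tri [0.5154 0.0828 0.2955] [  2.78 -19.27   6.77]
```

View pics/w8.png

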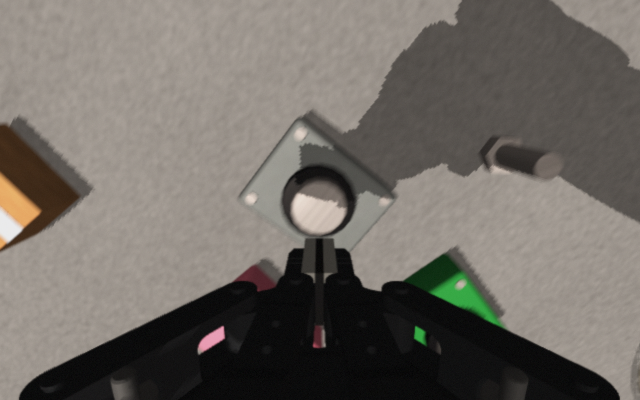

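The grey box's plunger is at (318,202), nearly under the fingertip. Green at (445,300) and pink at (250,285) are clear of it.

```bash
cat > b.py <<'E'
from h import *
o=bot.get_obs();R=Ro.from_euler("xyz",o["tcp_rot"],degrees=True)
print(o["time"],o["ee_pos"].round(4) if hasattr(o["ee_pos"],"round") else o["ee_pos"],np.round(o["wrist_force"],1),"need",(R.inv().apply(np.array([.4985,.1265,.056])-o["ee_pos"])*100).round(2),"turn",(R.inv()*Ro.from_euler("xyz",[180,0,-54],degrees=True)).as_rotvec().round(3))
E
python3 -m pendant '[[[0.2,0.2,1.5,0,0,0,0],[0.2,0.2,1.5,0,0,0,0],[0.1,0.1,1.5,0,0,0,0],[0,0,0.5,0,0,0,0]]]'>/dev/null; python3 b.py
```

```text
11.3667 [0.4979 0.1298 0.0834] [-0.6 -0.3 -0.4] need [0.38 0.08 2.73] turn [0.027 0.029 0.015]
```

```bash
python3 -m pendant '[[[0.3,0,0.8,0.025,0.03,0,0],[0.1,0,0.5,0,0,0,0]]]'>/dev/null; python3 b.py;  python3 -m pendant '[[[0,0,0.4,0,0,0,0],[0,0,0.4,0,0,0,0]]]'>/dev/null; python3 b.py
```

```text
11.5333 [0.4993 0.1265 0.0682] [-0.6  0.1 -0.6] need [-0.05  0.06  1.22] turn [ 0.005 -0.001  0.015]
11.7 [0.499  0.1264 0.0598] [-0.8 -0.2  5.2] need [-0.04  0.03  0.38] turn [0.006 0.001 0.015]
```

```bash
python3 -m pendant '[[[0,0,0.25,0,0,0,0],[0,0,0.2,0,0,0,0]]]'>/dev/null; python3 b.py;  python3 -m pendant '[[[0,0,0.2,0,0,0,0]]]'>/dev/null; python3 b.py
```

```text
11.8667 [0.4991 0.1264 0.0558] [-4.9 -0.1 19.8] need [-0.05  0.04 -0.02] turn [0.006 0.002 0.014]
11.95 [0.4993 0.1264 0.0557] [-11.9  -3.2  27.9] need [-0.05  0.06 -0.03] turn [0.005 0.002 0.014]
```

At the stop: z is 0.0557 and the force has risen well past 6 N. Lifting off.

```bash
python3 -m pendant '[[[0,0,-1,0,0,0,0],[0,0,-2,0,0,0,0],[0,0,-4,0,0,0,0],[0,0,-4,0,0,0,0]]]'; python3 -m pendant '[[[0,0,0,0,0,0,0],[0,0,0,0,0,0,0]]]'>/dev/null; python3 - <<'E'
from h import *
T=wT(); w=bot.camera("wrist")
for m in bot.mark_of("wrist","log_button_top"): print("btn z tri",tri(ray("wrist",m["uv"],T),ray("top",[272.1,220.1])).round(4))
im=bot.camera("top"); s=bot.camera("scene")
for c in ("top","scene"):
  for t in ["hex_bolt","parts_bin","washer_carton","spanner"]: print(c,t,[(np.round(m["uv"],1).tolist(),round(m["confidence"],2)) for m in bot.mark_of(c,t)])
a=cv2.resize(im[130:250,330:460],(520,480)); b=cv2.resize(w[60:360],(280,480)) 
cv2.imwrite("pics/fin.png",np.hstack([a,cv2.resize(s[210:340,220:350],(280,480))])[:,:,::-1])
E
```

```text
time: 12.28
ee_pos: [0.4971, 0.1257, 0.1626]
tcp_rot: [179.1, 0.4, -53.2]
wrist_force: [1.2, -0.1, 0.5]
opening: 0.0002
btn z tri [0.4936 0.0985 0.2589]
btn z tri [0.4983 0.1237 0.0737]
top hex_bolt [([321.7, 264.7], 0.66), ([393.8, 177.2], 0.63), ([211.8, 135.6], 0.6)]
top parts_bin [([318.7, 104.4], 0.84)]
top washer_carton [([212.6, 135.2], 0.94), ([275.7, 217.9], 0.72)]
top spanner [([435.6, 128.2], 0.88)]
scene hex_bolt [([263.1, 182.6], 0.67)]
scene parts_bin [([431.8, 269.6], 0.97)]
scene washer_carton [([444.8, 166.1], 0.81)]
scene spanner [([316.1, 392.9], 0.88)]
```

View pics/fin.png

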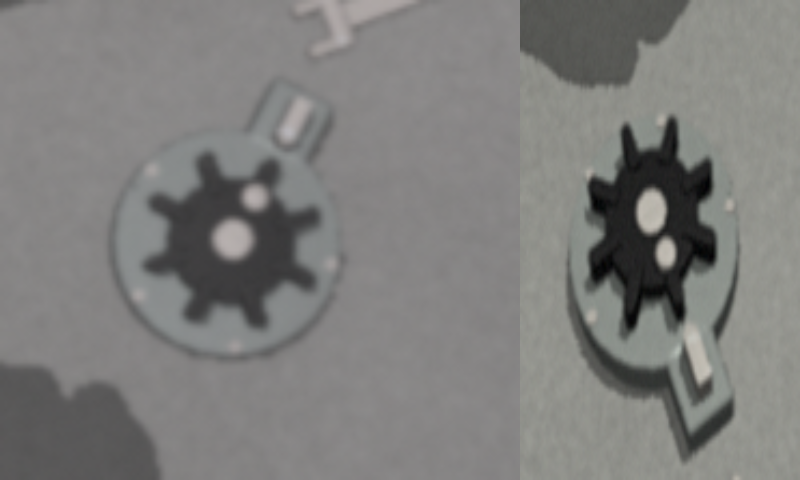

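The crop shows the studded tooth (265,175) in line with the pointer (293,118). The bystander marks are unchanged within detector noise, and the arm is clear of everything. Handing in.

```bash
python3 -c "
from workcell import bot
print(bot.job_done())"
```

```text
the job is handed in; nothing more can be done
None
```

The tally is back at zero and the plunger has been pressed; I handed the job in after about 13 s of robot time (no verdict is reported).

- **Wheel:** I put the shut fingertip in one gap and carried it counter-clockwise about 180°, four clicks, with wrist forces of roughly 6 N or less at each check. The last pictures show the studded tooth resting at the pointer.
- **Plunger:** I pressed the grey box's plunger to its stop, with the fingertip at z = 0.0557 m and about 28 N straight down (about 30 N in total), then lifted clear. The plunger's return was not measured precisely. The triangulated top came out at about 74 mm against the expected 64 mm; it read 71.5 mm before the press, so this is within that method's error.
- **Bystanders:** The detector marks for the bolt, bin, carton and spanner shifted by up to about 5 pixels, which I put down to detector noise. The arm came near none of them.

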